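# Bring the red-capped bottle round to the pick arrow and confirm

## Robot

A 6-joint arm with a two-finger parallel gripper is mounted at the origin on the work surface. World frame = base frame: x ahead of the robot, y to its left, z up, the work surface at z = 0. Lengths are in m, angles in rad, forces in N, time in s.
With the tool pointing down it reaches from about 0.375 to 0.9 m from the base axis. Payload 3.1 kg.
Tool frame: the origin (TCP) lies midway between the tips of the shut fingers; the grasp point (between the pads) lies 19 mm behind it; z points along the fingers, y is the line along which they close (so a half turn about z gives the same grasp; the last joint's range is limited). The gripper opens to 87 mm and grips with 3 to 60 N. Pads are 19 mm wide; open, the fingers measure 117 mm over their backs; the gripper's body (75 mm by 190 mm) begins 51 mm behind the grasp point.
Start: joints at [1.067, 0.527, 1.433, -0, 1.181, -0.178], TCP at [0.2, 0.592, 0.197] pointing down, gripper open.
Joint ranges: [-3.08, 3.08], [-0.75, 2.2], [0.22, 2.44], [-1.43, 4.57], [0, 2.65], [-2.85, 2.85]. Speed limits (rad/s): [2.79, 2.79, 3.14, 3.14, 3.14, 3.14].

## Interface

Orientations are given as a unit quaternion [x, y, z, w].
In Python, from rig import status, imaging, order gives the robot as it stands.
- The arm moves only by the tool arm_command, never from a script. Its argument "deltas" is one flat list of numbers, 5 for each row, row after row: the opening, from -1 (shut) to 1 (fully open), so that 0 is half open, then the shift along the tool's x, y, z in m, then the turn about the tool's z in rad. In form: [gripper, tx, ty, tz, roll, gripper, tx, ty, tz, roll, ...]. A call has 1 to 12 rows; each row shifts and turns the commanded pose from where the row before left it, along the tool's axes as they then stand; what a row does not reach is not made up. A row lasts 1/8 s, in which the tool goes at most 62.5 mm and 10.7 degrees, less where a joint would pass 70% of its speed; a pose out of reach is approached as far as the arm can. A call with a gripper value outside its range is refused whole. The fingers move at their own pace and stop on an object; "newtons" is the grip in N (left out, the last holds). Time passes only in rows, so rows that do not move let the fingers close. It gives the time, the measured TCP pose, the force, the opening and the grip force at its end, in the units of the state.
- status.get_obs(): the state, without advancing time (a new reading comes with each control period).
- imaging.camera(name): name is "scene" or "side" or "wrist"; returns (picture, depth): 420x560x3 uint8, red, green, blue; 420x560 float32, m along the optical axis (not along the pixel's ray), 0 where there is no reading.
- imaging.camera_params(name): a dict with "intrinsics" (3x3 intrinsics, pixels), "camera_from_world" (4x4, takes a point from world to camera coordinates). Camera axes: x right, y up, looking along -z (the intrinsics and any distortion apply to the point x, -y, -z); pixel columns grow to the right and rows downward; lengths in m; the calibration is good to about 2 mm. A picture is of the moment at which its call begins: read the wrist's pose just before it. camera_params takes no time and is no camera call; for the wrist camera it gives the pose at the moment of the call.
- order.hand_in(): hands the job in; it is judged then, once.
The state is a dict: "time": time; "q": joint angles; "joint_velocities": joint speeds; "joint_torque": joint torques, N m; "position": TCP position; "tool_rot": TCP orientation; "ft_force": force on the tool from outside, world axes, zero at the start; "moment": the same for the moment, N m; "grip_width": finger opening in m; "grip_force": force on a finger pad.
Only numpy, scipy, OpenCV 4.12 (cv2) and the standard library are available. Lean on these libraries where they do the work, as an engineer would, in place of code of your own. Each camera call takes 0.05 s, during which the arm holds its last target. There are 200 camera calls.

## Task

On the pharmacy's small bottle carousel, push one of the blue arms round with a fingertip until the red-capped bottle stands in front of the green arrow on the stand, and let the carousel come to rest there. Then press the green confirm button fully down while the bottle is still at the arrow, and back off. Do not touch, lift or tip any of the bottles, do not press the button earlier, and leave the cartons and the syrup bottle beside it where they are.

Things in the scene. Friction and masses are not known exactly. Their poses are not given: they have to be found in the camera images.
- stand: Fixed stand. Origin on the counter, on the carousel's vertical turning axis. Round white foot of radius 75 mm, 6 mm high; a flat white tongue 50 mm wide, 4 mm high sticks out along the stand's own -x to 190 mm from the axis and carries a green arrow (top 6 mm above the counter) pointing in at the axis.
- arrow_tip (a point): Tip of the green arrow, 115 mm from the turning axis, 6 mm above the counter.
- pick_spot (a point): The point inside the arrow, 66 mm from the turning axis at the height of the disc's top (34 mm), where the middle of the red-capped bottle must end.
- carousel (a joint): Turn of the carousel since the start, rad, positive anticlockwise seen from above; 0 at the start whatever way the carousel stands. It turns freely either way (over 6 rad each way), has no detents, drags with about 1 N at the tabs and stops where it is left.
- carousel_hub (a point): Centre of the white disc (radius 100 mm, 22 to 34 mm above the counter) on the turning axis, at its top face; its axes turn with the carousel. Four bottle seats (grey collars 50 mm across, 9 mm high) stand 66 mm from the axis along its +x, +y, -x and -y. A steel cap in the middle rises 20 mm above the disc.
- tab0 (a point): Top middle of the upright blue push tab of one of four arms, 133 mm from the axis, midway between two seats (45 degrees anticlockwise from carousel_hub's +x). The tab is 34 mm long radially (116 to 150 mm from the axis), 8 mm thick, and spans 20 to 60 mm above the counter; its arm is a flat bar 14 mm wide. Below is free space down to the counter or the stand's tongue.
- tab1 (a point): Top middle of the upright blue push tab of one of four arms, 133 mm from the axis, midway between two seats (135 degrees anticlockwise from carousel_hub's +x). The tab is 34 mm long radially (116 to 150 mm from the axis), 8 mm thick, and spans 20 to 60 mm above the counter; its arm is a flat bar 14 mm wide. Below is free space down to the counter or the stand's tongue.
- tab2 (a point): Top middle of the upright blue push tab of one of four arms, 133 mm from the axis, midway between two seats (225 degrees anticlockwise from carousel_hub's +x). The tab is 34 mm long radially (116 to 150 mm from the axis), 8 mm thick, and spans 20 to 60 mm above the counter; its arm is a flat bar 14 mm wide. Below is free space down to the counter or the stand's tongue.
- tab3 (a point): Top middle of the upright blue push tab of one of four arms, 133 mm from the axis, midway between two seats (315 degrees anticlockwise from carousel_hub's +x). The tab is 34 mm long radially (116 to 150 mm from the axis), 8 mm thick, and spans 20 to 60 mm above the counter; its arm is a flat bar 14 mm wide. Below is free space down to the counter or the stand's tongue.
- red_bottle: White pill bottle with a RED cap, 38 mm across, 56 mm tall, 30 to 75 g, standing loose in one of the seats (2 mm of play all round); origin at the centre of its underside. This one must come to the arrow.
- blue_bottle: White pill bottle with a blue cap, 38 mm across, 56 mm tall, loose in another seat; origin at the centre of its underside.
- amber_bottle: Amber pill bottle with a white cap, 38 mm across, 56 mm tall, loose in another seat; origin at the centre of its underside.
- yellow_bottle: White pill bottle with a yellow cap, 38 mm across, 56 mm tall, loose in another seat; origin at the centre of its underside.
- confirm (a joint): Travel of the confirm button, m: 0 up, 0.006 fully down. It springs back; fully down takes 5 N.
- confirm_top (a point): Middle of the top face of the green round confirm button (36 mm across) in its black housing fixed on the counter; pressed straight down.
- yellow_carton: Loose yellow medicine carton with a red band, 36 x 66 x 95 mm tall; origin at the centre of its underside. Leave alone.
- orange_carton: Loose orange medicine carton with a white band, 45 x 60 x 85 mm tall; origin at the centre of its underside. Leave alone.
- syrup_bottle: Amber syrup bottle with a white cap, 54 mm across, 110 mm tall; origin at the centre of its underside. Leave alone.
There are look-alikes about, which are no part of the job. Leave any turquoise look-alike of the red_bottle alone. What is shaped like the blue_bottle but turquoise is not meant.

How it is judged:
On the way, in this order (a step that is already met when the one before it is completed fails the run):
1. the red-capped bottle has come to rest in front of the arrow (horizontal distance between red_bottle and pick_spot below 0.014 m and velocity of joint carousel between -0.05 and 0.05 rad/s), for 0.3 s.
2. the confirm button is pressed down with the bottle at the arrow (horizontal distance between red_bottle and pick_spot below 0.014 m and value of joint confirm above 0.0045 m), for 0.05 s.
At the end, for the whole second after the job is handed in: The middle of the red-capped bottle is within 14 mm of the pick spot, the carousel at rest (under 0.05 rad/s), all four bottles upright (within 0.2 rad) in their seats, the button up again after its press, the cartons and the syrup bottle within 20 mm of where they were (all of step 1 and angle between each of red_bottle, blue_bottle, amber_bottle, yellow_bottle's own z axis and vertical below 0.2 rad and height (world z) of red_bottle between 0.028 and 0.04 m and height (world z) of blue_bottle between 0.028 and 0.04 m and height (world z) of amber_bottle between 0.028 and 0.04 m and height (world z) of yellow_bottle between 0.028 and 0.04 m and horizontal distance between each of red_bottle, blue_bottle, amber_bottle, yellow_bottle and carousel_hub below 0.075 m and value of joint confirm below 0.002 m and distance of each of yellow_carton, orange_carton, syrup_bottle from where it was at the start of the episode below 0.02 m); the robot touches nothing.
It fails at once if the robot touches a bottle on the carousel (contact force between any of the fingers, the arm and red_bottle above 0.5 N or contact force between any of the fingers, the arm and blue_bottle above 0.5 N or contact force between any of the fingers, the arm and amber_bottle above 0.5 N or contact force between any of the fingers, the arm and yellow_bottle above 0.5 N).
It fails at once if a bottle on the carousel is lifted or tipped (height (world z) of any of red_bottle, blue_bottle, amber_bottle, yellow_bottle above 0.046 m or angle between any of red_bottle, blue_bottle, amber_bottle, yellow_bottle's own z axis and vertical above 0.4 rad).
It fails at once if the button is pressed while the red-capped bottle is not at the arrow (not (horizontal distance between red_bottle and pick_spot below 0.014 m) and value of joint confirm above 0.003 m).
It fails at once if a carton or the syrup bottle is moved by more than 20 mm, lifted or tipped (distance of any of yellow_carton, orange_carton, syrup_bottle from where it was at the start of the episode above 0.02 m or angle between any of yellow_carton, orange_carton, syrup_bottle's own z axis and vertical above 0.3 rad).
It also fails if it takes over 72 s, if anything falls off the work surface, if the arm or the gripper's body presses on something with over 40 N, if the wrist force passes 120 N, or if a joint passes its speed limit or range.

## Working session

There is one attempt and no reset: what is moved stays moved. The work goes in short steps, Python scripts to look and compute and a tool call to move; the robot and the scene stay as the last step left them, time stands still between calls to the robot, and variables do not carry over. Pictures are saved under pics/ and viewed, at most 10 in all, crops included, and the job is handed in when it is done.

Besides the shell and the picture viewer there is one more tool, called after "Call:" in YAML: its name, and indented under it one key for each argument. arm_command: Moves the arm, as the interface text tells. Its arguments: {"type":"object","properties":{"deltas":{"type":"array"},"newtons":{"type":"number"}},"required":["deltas"]}

```bash
mkdir -p pics; ls; python3 - <<'E'
from rig import status, imaging
import cv2,numpy as np
o=status.get_obs(); print(o)
for n in("scene","side"):
    p,d=imaging.camera(n); P=imaging.camera_params(n)
    np.savez(f"{n}0.npz",p=p,d=d,K=P["intrinsics"],T=P["camera_from_world"])
    cv2.imwrite(f"pics/{n}0.png",p[:,:,::-1]); print(n,{k:np.round(v,3).tolist() if not isinstance(v,str) else v for k,v in P.items()})
E
```

```text
pics
{'time': 0.0, 'q': array([ 1.06648308e+00,  5.28454110e-01,  1.43387582e+00,  5.86828963e-07,
        1.18138046e+00, -1.78516948e-01]), 'joint_velocities': array([ 0.00041118,  0.00275048,  0.00241766,  0.00070522, -0.00057714,
        0.00207626]), 'joint_torque': array([ 4.80069248e-04, -4.40052903e+01, -1.76587987e+01,  6.33714627e-02,
        5.82170917e-02, -1.47554606e-04]), 'position': array([0.19964514, 0.59144676, 0.19628751]), 'tool_rot': array([ 1.62178687e-01,  9.86760838e-01, -9.97663048e-04, -3.54787406e-04]), 'ft_force': array([ 0.26157781,  0.40546156, -0.69492251]), 'moment': array([-0.03570976,  0.01281645,  0.01723042]), 'grip_force': 0.0, 'grip_width': 0.08710164041173725}
scene {'intrinsics': [[432.016, 0.0, 281.245], [0.0, 432.016, 211.146], [0.0, 0.0, 1.0]], 'camera_from_world': [[0.817, 0.577, 0.012, -0.498], [-0.477, 0.664, 0.576, 0.202], [0.325, -0.476, 0.817, -1.25], [0.0, 0.0, 0.0, 1.0]]}
side {'intrinsics': [[413.081, 0.0, 286.038], [0.0, 413.081, 212.004], [0.0, 0.0, 1.0]], 'camera_from_world': [[0.75, -0.661, 0.02, -0.402], [0.335, 0.405, 0.851, -0.279], [-0.571, -0.631, 0.525, -0.81], [0.0, 0.0, 0.0, 1.0]]}
```

View pics/scene0.png

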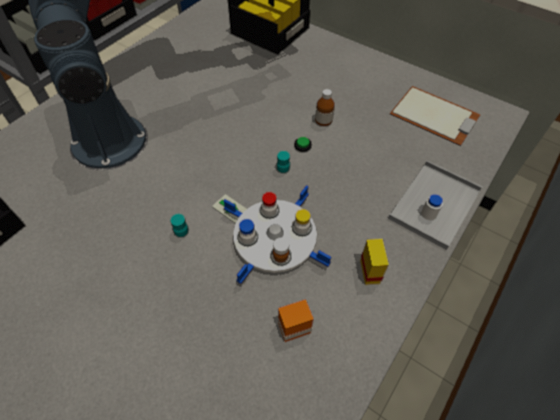

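View pics/side0.png

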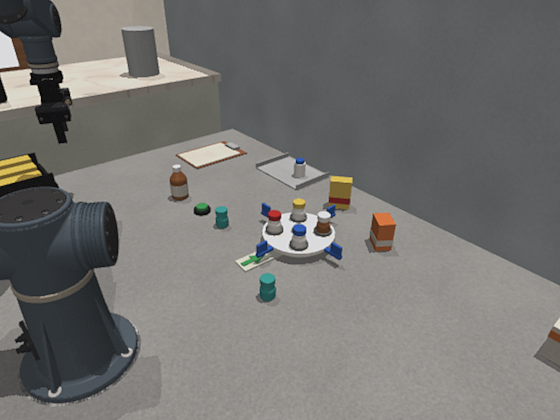

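Scene view: red cap (269,198), blue cap (247,227), yellow cap (302,216), amber/white cap (280,246). The tabs are at (303,196), (232,208), (245,273) and (320,259), the arrow at about (230,207), the button at (303,144) and the syrup bottle at (325,108). The turquoise look-alikes are at (283,160) and (180,225). A blue-capped bottle on the tray at (434,205) is not on the carousel, so it isn't part of the job. The only red-capped bottle is the one on the carousel.

```bash
cat > h.py <<'E'
import cv2,numpy as np
def load(n):
    f=np.load(n+".npz"); return f["p"],f["d"],f["K"],f["T"]
def ray(K,T,u,v,z):
    R=T[:3,:3]; c=-R.T@T[:3,3]
    d=R.T@np.array([(u-K[0,2])/K[0,0],-(v-K[1,2])/K[1,1],-1]); return c+d*(z-c[2])/d[2]
def pt(K,T,u,v,dep):
    R=T[:3,:3]; return R.T@(np.array([(u-K[0,2])/K[0,0]*dep,-(v-K[1,2])/K[1,1]*dep,-dep])-T[:3,3])
def cloud(p,d,K,T):
    v,u=np.mgrid[:d.shape[0],:d.shape[1]]
    c=np.stack([(u-K[0,2])/K[0,0]*d,-(v-K[1,2])/K[1,1]*d,-d],-1)
    return (c-T[:3,3])@T[:3,:3]
COL=dict(red=[(0,150,90),(6,255,255)],blue=[(108,150,60),(125,255,255)],yellow=[(22,150,120),(32,255,255)],green=[(50,120,50),(75,255,255)],turq=[(80,120,40),(98,255,255)],orange=[(7,170,120),(18,255,255)])
def blobs(p,c,amin=12):
    h=cv2.cvtColor(p,cv2.COLOR_RGB2HSV); m=cv2.inRange(h,np.array(COL[c][0]),np.array(COL[c][1]))
    n,l,s,ce=cv2.connectedComponentsWithStats(m)
    return [(l==i,ce[i],s[i,4]) for i in range(1,n) if s[i,4]>=amin]
E
python3 - <<'E'
from h import *
for n in("scene0","side0"):
    p,d,K,T=load(n); C=cloud(p,d,K,T); print(n)
    for c in COL:
        for m,ce,a in blobs(p,c):
            q=C[m&(d>0)]
            if len(q)<5: continue
            print(c,ce.round(),a,"med",np.median(q,0).round(3),"lo",np.percentile(q,3,0).round(3),"hi",np.percentile(q,97,0).round(3))
E
```

```text
scene0
red [269. 198.] 132 med [0.537 0.05  0.091] lo [0.523 0.036 0.089] hi [0.551 0.066 0.094]
blue [302. 196.] 98 med [0.582 0.13  0.041] lo [0.576 0.111 0.032] hi [0.586 0.153 0.062]
blue [435. 200.] 105 med [0.86  0.296 0.067] lo [0.848 0.283 0.064] hi [0.872 0.311 0.07 ]
blue [231. 208.] 99 med [ 0.461 -0.002  0.039] lo [ 0.44  -0.005  0.031] hi [0.48  0.005 0.063]
blue [246. 226.] 155 med [ 0.544 -0.045  0.091] lo [ 0.528 -0.058  0.085] hi [ 0.557 -0.03   0.093]
blue [321. 257.] 147 med [0.714 0.01  0.038] lo [0.688 0.006 0.031] hi [0.733 0.016 0.062]
blue [244. 272.] 150 med [ 0.595 -0.124  0.043] lo [ 0.588 -0.142  0.032] hi [ 0.598 -0.095  0.063]
yellow [263.   2.] 45 med [0.034 0.704 0.113] lo [0.008 0.694 0.109] hi [0.057 0.719 0.116]
yellow [281.   6.] 111 med [0.099 0.719 0.113] lo [0.067 0.697 0.104] hi [0.124 0.752 0.116]
yellow [292.   1.] 18 med [0.116 0.759 0.119] lo [0.102 0.749 0.116] hi [0.124 0.774 0.122]
yellow [258.  10.] 265 med [0.038 0.663 0.106] lo [-0.021  0.641  0.097] hi [0.119 0.695 0.109]
yellow [303. 215.] 135 med [0.63  0.056 0.091] lo [0.616 0.042
[... 1588 characters left out ...]
0.788 0.035 0.092] hi [0.838 0.091 0.096]
yellow [299. 202.] 56 med [0.628 0.054 0.089] lo [0.613 0.04  0.087] hi [0.642 0.068 0.091]
yellow [339. 206.] 12 med [0.803 0.054 0.006] lo [0.797 0.043 0.004] hi [0.815 0.062 0.013]
green [201. 207.] 70 med [0.462 0.305 0.02 ] lo [0.449 0.293 0.015] hi [0.477 0.324 0.023]
green [251. 260.] 74 med [0.436 0.017 0.005] lo [0.406 0.003 0.003] hi [0.451 0.029 0.008]
turq [221. 217.] 223 med [0.461 0.196 0.034] lo [0.451 0.187 0.007] hi [0.479 0.216 0.056]
turq [267. 287.] 362 med [ 0.374 -0.118  0.04 ] lo [ 0.364 -0.127  0.007] hi [ 0.394 -0.096  0.056]
orange [384. 219.] 200 med [ 0.746 -0.151  0.084] lo [ 0.721 -0.177  0.082] hi [ 0.774 -0.122  0.086]
```

```bash
python3 - <<'E'
from h import *
out=[]
H=np.array([.585,.005])
for n,box in(("scene0",(195,170,345,290)),("side0",(190,170,360,306))):
    p,d,K,T=load(n)
    v,u=np.mgrid[:420,:560]; R=T[:3,:3]; c=-R.T@T[:3,3]
    D=np.stack([(u-K[0,2])/K[0,0],-(v-K[1,2])/K[1,1],-np.ones(u.shape)],-1)@R
    hsv=cv2.cvtColor(p,cv2.COLOR_RGB2HSV); C=cloud(p,d,K,T)
    # white disc: points at z~34, low saturation
    def at(z): return (c+D*((z-c[2])/D[...,2])[...,None])[...,:2]
    X=at(.034); g=cv2.cvtColor(p,cv2.COLOR_RGB2GRAY)
    m=((g>150)&(hsv[...,1]<60)&(np.linalg.norm(X-H,axis=-1)<.13)&(abs(C[...,2]-.034)<.008)).astype(np.uint8)
    cn=max(cv2.findContours(m,0,cv2.CHAIN_APPROX_NONE)[0],key=cv2.contourArea)[:,0]
    hull=cv2.convexHull(X[cn[:,1],cn[:,0]].astype(np.float32))[:,0]
    (cx,cy),r=cv2.minEnclosingCircle(hull); print(n,"disc",round(cx,4),round(cy,4),round(r,4))
    X=at(.004); rel=X-H; rr=np.linalg.norm(rel,axis=-1); a=np.arctan2(rel[...,1],rel[...,0])%(2*np.pi)
    t=(abs(C[...,2]-.004)<.008)&(rr<.215)&(rr>.08)&(a>2.4)&(a<3.9)
    wm=t&(((g>130)&(hsv[...,2]>140))|((hsv[...,1]>110)&(hsv[...,0]>45)&(hsv[...,0]<80)))
    nn,l,s,_=cv2.connectedComponentsWithStats(wm.astype(np.uint8)); wm=l==1+np.argmax(s[1:,4])
    rect=cv2.minAreaRect(X[wm].astype(np.float32)); print("tongue",wm.sum(),rect, cv2.boxPoints(rect).round(4).tolist())
    gm=t&(hsv[...,1]>110)&(hsv[...,0]>45)&(hsv[...,0]<80); G=at(.006)[gm]; print("arrow",gm.sum(),cv2.boxPoints(cv2.minAreaRect(G.astype(np.float32))).round(4).tolist(),G.mean(0))
    for nm,b in(("wh",wm),("disc",m>0)): print(nm,np.median(p[b],0))
    x0,y0,x1,y1=box; im=p.copy(); im[wm^cv2.erode(wm.astype(np.uint8),np.ones((3,3))).astype(bool)]=(255,0,255)
    out.append(cv2.resize(im[y0:y1,x0:x1,::-1],(395,395*(y1-y0)//(x1-x0)),interpolation=cv2.INTER_CUBIC)[:310])
    if n=="scene0":
        for nm,uv in(("syrup",(327,94)),):
            k=(C[...,2]>.06)&(np.hypot(u-325,v-108)<22); print("syrup",np.percentile(C[k],[3,50,97],axis=0).round(3).tolist())
hh=min(o.shape[0] for o in out); cv2.imwrite("pics/crop.png",np.hstack([o[:hh] for o in out]))
E
```

```text
scene0 disc 0.5844 0.0087 0.099
tongue 212 ((0.4404089152812958, 0.028510279953479767), (0.10529360175132751, 0.05688508227467537), 16.64978790283203) [[0.38179999589920044, 0.040699999779462814], [0.39809998869895935, -0.013799999840557575], [0.49900001287460327, 0.016300000250339508], [0.482699990272522, 0.07079999893903732]]
arrow 15 [[0.4036000072956085, 0.02419999986886978], [0.4041999876499176, 0.002300000051036477], [0.45010000467300415, 0.003599999938160181], [0.4494999945163727, 0.025499999523162842]] [0.41252791 0.0175272 ]
wh [160. 160. 142.]
disc [169. 168. 166.]
syrup [[0.442, -0.442, 0.062], [0.467, 0.423, 0.081], [0.909, 0.444, 0.911]]
side0 disc 0.5837 0.0043 0.0998
tongue 2000 ((0.4367453455924988, 0.00267733633518219), (0.13343119621276855, 0.2870420217514038), 1.0545191764831543) [[0.36739999055862427, 0.14489999413490295], [0.3727000057697296, -0.1420000046491623], [0.5060999989509583, -0.1395999938249588], [0.5008000135421753, 0.14740000665187836]]
arrow 76 [[0.4016000032424927, 0.02280000038444996], [0.40860000252723694, -0.006500000134110451], [0.4584999978542328, 0.005499999970197678], [0.4514999985694885, 0.03480000048875809]] [0.4303227  0.01623328]
wh [151. 148. 144.]
disc [218. 218. 220.]
```

View pics/crop.png

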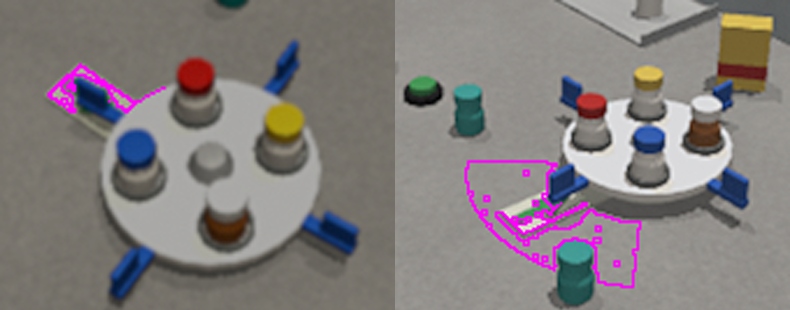

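The crop confirms the red-capped bottle on the carousel, with a tab partly covering the arrow. The hub is at about (0.584, 0.006), red is at about 137° and the tongue at about 176°, so the carousel must turn about +39°. I'll push the tab at 92° from its +x side.

Call:
arm_command:
  deltas: [-1, -0.045, -0.0245, 0, 0, -1, -0.045, -0.0245, 0, 0, -1, -0.045, -0.0245, 0, 0, -1, -0.045, -0.0245, 0, 0, -1, -0.045, -0.0245, 0, 0, -1, -0.045, -0.0245, 0, 0, -1, -0.045, -0.0245, 0, 0, -1, -0.045, -0.0245, 0, 0, -1, -0.045, -0.0245, 0, 0, -1, -0.045, -0.0245, 0, 0, -1, -0.045, -0.0245, 0, 0, -1, -0.042, -0.0235, 0, 0]

```text
time: 1.6
position: [0.6158, 0.1411, 0.1968]
tool_rot: [0.162, 0.987, -0.0, -0.0]
ft_force: [0.3, 0.1, 1.3]
grip_width: 0.0006
grip_force: 0.0
```

Call:
arm_command:
  deltas: [-1, 0, 0, 0, -0.15, -1, 0, 0, 0, -0.15, -1, 0, 0, 0, -0.15, -1, 0, 0, 0, -0.15, -1, 0, 0, 0, 0]

```text
time: 2.22
position: [0.6146, 0.1426, 0.1967]
tool_rot: [-0.136, 0.991, 0.0, -0.001]
ft_force: [0.0, 0.7, -0.1]
grip_width: 0.0005
grip_force: 0.0
```

```bash
cat > look.py <<'E'
import sys
from rig import status, imaging
import cv2,numpy as np
o=status.get_obs(); print(o["time"],o["position"].round(4),o["tool_rot"].round(3),o["ft_force"].round(2),o["grip_width"])
for n in sys.argv[2:]:
    P=imaging.camera_params(n); p,d=imaging.camera(n); f=n+sys.argv[1]
    np.savez(f+".npz",p=p,d=d,K=P["intrinsics"],T=P["camera_from_world"]); cv2.imwrite(f"pics/{f}.png",p[:,:,::-1])
E
python3 look.py 1 wrist
```

```text
2.225 [0.6146 0.1426 0.1967] [-0.136  0.991  0.    -0.001] [ 0.01  0.67 -0.13] 0.0005076966831788922
```

View pics/wrist1.png

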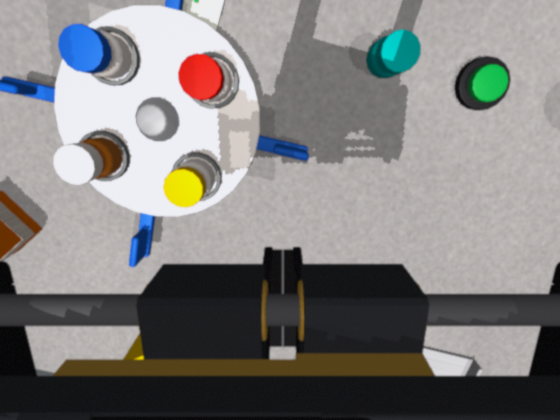

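The wrist view shows the disc with the red cap at (201,76), the near tab at (283,149), the button at (490,83) and the turquoise look-alike at (400,50). The space beside the tab is clear, so I'll descend.

Call:
arm_command:
  deltas: [-1, 0, 0, 0.03, 0, -1, 0, 0, 0.04, 0, -1, 0, 0, 0.04, 0, -1, 0, 0, 0.03, 0, -1, 0, 0, 0.014, 0, -1, 0, 0, 0, 0]

```text
time: 3.02
position: [0.6145, 0.1426, 0.0425]
tool_rot: [-0.136, 0.991, 0.0, -0.001]
ft_force: [0.1, 0.8, 0.3]
grip_width: 0.0006
grip_force: 0.0
```

Call:
arm_command:
  deltas: [-1, 0.01, 0.0022, 0, 0, -1, 0.01, 0.0022, 0, 0, -1, 0.01, 0.0022, 0, 0, -1, 0.0109, 0.0016, 0, 0, -1, 0.0109, 0.0016, 0, 0, -1, 0.0109, 0.0016, 0, 0, -1, 0.0082, -0.0008, 0, 0, -1, 0.0082, -0.0008, 0, 0, -1, 0.0082, -0.0008, 0, 0, -1, 0.008, -0.0008, 0, 0, -1, 0, 0, 0, 0]

```text
time: 4.4
position: [0.5202, 0.1245, 0.0432]
tool_rot: [-0.137, 0.991, 0.0, -0.0]
ft_force: [0.5, -0.9, -0.4]
grip_width: 0.0006
grip_force: 0.0
```

```bash
python3 look.py 2 scene side wrist; python3 - <<'E'
from h import *
p,d,K,T=load("wrist1")
for c,z in(("red",.09),("blue",.06),("yellow",.09),("green",.023)):
    for m,ce,a in blobs(p,c,150): print("w1",c,ce.round(),a,ray(K,T,*ce,z).round(4))
for n in("scene2","side2"):
    p,d,K,T=load(n)
    for c,z in(("red",.09),("yellow",.09),("green",.006)):
        for m,ce,a in blobs(p,c,20):
            q=ray(K,T,*ce,z)
            if np.hypot(q[0]-.58,q[1])<.2: print(n,c,ce.round(),a,q.round(4))
a,b=[cv2.resize(cv2.imread("pics/"+f)[y0:y1,x0:x1],(395,316),interpolation=cv2.INTER_CUBIC) for f,x0,y0,x1,y1 in(("scene2.png",195,170,345,290),("side2.png",200,175,350,295))]
cv2.imwrite("pics/crop2.png",np.hstack([a,b]))
E
```

```text
4.4 [0.5202 0.1245 0.0432] [-0.137  0.991  0.    -0.   ] [ 0.5  -0.95 -0.43] 0.0006273377857526753
w1 red [201.  77.] 1571 [0.536  0.0534 0.09  ]
w1 blue [83. 48.] 1356 [ 0.5403 -0.0548  0.06  ]
w1 blue [27. 88.] 728 [ 0.5865 -0.099   0.06  ]
w1 blue [283. 148.] 682 [0.5758 0.1319 0.06  ]
w1 blue [141. 242.] 667 [0.7037 0.0208 0.06  ]
w1 yellow [183. 187.] 1190 [0.6282 0.0572 0.09  ]
w1 green [488.  83.] 1282 [0.4654 0.3092 0.023 ]
scene2 red [267. 201.] 34 [0.5388 0.0402 0.09  ]
scene2 yellow [303. 215.] 137 [0.63   0.0556 0.09  ]
side2 red [339. 200.] 77 [ 0.7205 -0.0137  0.09  ]
side2 red [274. 215.] 98 [0.5289 0.0418 0.09  ]
side2 yellow [298. 202.] 36 [0.6272 0.0537 0.09  ]
side2 yellow [342. 206.] 40 [ 0.7023 -0.0414  0.09  ]
side2 green [252. 260.] 71 [0.4312 0.016  0.006 ]
```

View pics/crop2.png

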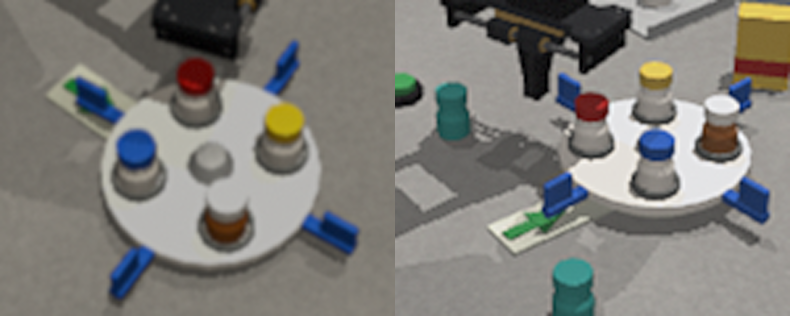

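```bash
python3 - <<'E'
from h import *
for n in("scene2","side2"):
    p,d,K,T=load(n)
    for X in((.5202,.1245,.0432),(.5202,.1245,.12),(.582,.13,.06)):
        c=T[:3,:3]@X+T[:3,3]; print(n,X,K[0,0]*c[0]/-c[2]+K[0,2],K[1,1]*-c[1]/-c[2]+K[1,2])
p,d,K,T=load("wrist2")
for c,z in(("red",.09),("blue",.06),("green",.023)):
    for m,ce,a in blobs(p,c,150): print("w2",c,ce.round(),a,ray(K,T,*ce,z).round(4))
E
```

```text
scene2 (0.5202, 0.1245, 0.0432) 280.85221804873424 187.10532045030754
scene2 (0.5202, 0.1245, 0.12) 281.1975191736094 167.30927662054717
scene2 (0.582, 0.13, 0.06) 302.5029196558683 192.90989061927357
side2 (0.5202, 0.1245, 0.0432) 252.958308660156 218.391682888695
side2 (0.5202, 0.1245, 0.12) 252.33100047009398 194.57180442416004
side2 (0.582, 0.13, 0.06) 268.6894282047433 205.34852548407918
w2 red [117. 267.] 3400 [0.5324 0.051  0.09  ]
w2 blue [86. 68.] 4586 [0.4545 0.0125 0.06  ]
w2 blue [284. 350.] 196 [0.5776 0.1414 0.06  ]
w2 green [153.  21.] 1062 [0.423  0.0251 0.023 ]
w2 green [143.  65.] 2057 [0.4464 0.0233 0.023 ]
w2 green [556. 226.] 235 [0.4699 0.2901 0.023 ]
```

View pics/wrist2.png

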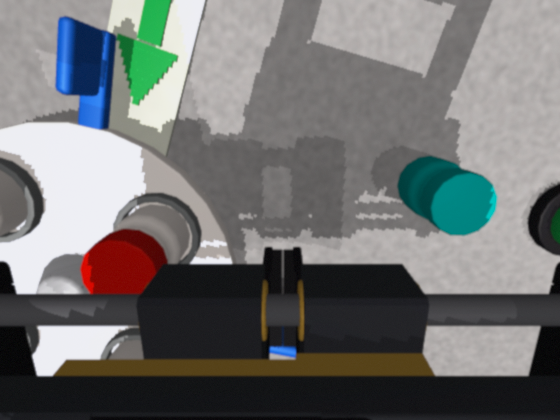

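```bash
python3 - <<'E'
from h import *
for n in("side2","scene2"):
    p,d,K,T=load(n); C=cloud(p,d,K,T)
    k=(abs(C[...,0]-.52)<.025)&(abs(C[...,1]-.1245)<.025)&(C[...,2]>.012)&(C[...,2]<.12)&(p.max(-1)<110)
    q=C[k]; v,u=np.nonzero(k); print(n,len(q),"lowest",q[np.argsort(q[:,2])[:8]].round(3).tolist(), "rows",v.min(),v.max())
    for z in np.arange(.02,.12,.01):
        s=q[(q[:,2]>=z)&(q[:,2]<z+.01)]
        if len(s): print(round(z,3),len(s),s.min(0).round(3)[:2],s.max(0).round(3)[:2])
E
```

```text
side2 165 lowest [[0.512, 0.117, 0.071], [0.513, 0.123, 0.071], [0.518, 0.112, 0.071], [0.514, 0.128, 0.072], [0.511, 0.124, 0.072], [0.534, 0.118, 0.072], [0.508, 0.125, 0.072], [0.523, 0.113, 0.072]] rows 195 212
0.07 30 [0.507 0.11 ] [0.536 0.128]
0.08 30 [0.508 0.109] [0.533 0.128]
0.09 33 [0.509 0.109] [0.531 0.132]
0.1 33 [0.508 0.107] [0.533 0.131]
0.11 39 [0.506 0.105] [0.533 0.135]
scene2 2 lowest [[0.534, 0.121, 0.108], [0.535, 0.115, 0.114]] rows 174 174
0.1 1 [0.534 0.121] [0.534 0.121]
0.11 1 [0.535 0.115] [0.535 0.115]
```

The side view puts the fingertips at z≈0.070 while the reported TCP is 0.043. The fingertip is therefore about 27 mm higher than reported, and it passed over the tab. I'll go back, descend further and check the height by camera.

Call:
arm_command:
  deltas: [-1, 0, 0, -0.01, 0, -1, -0.032, -0.0027, 0, 0, -1, -0.032, -0.0027, 0, 0, -1, -0.032, -0.0027, 0, 0, -1, 0, 0, 0.015, 0, -1, 0, 0, 0.015, 0, -1, 0, 0, 0, 0]

```text
time: 5.42
position: [0.612, 0.1427, 0.021]
tool_rot: [-0.137, 0.991, 0.0, -0.003]
ft_force: [-0.4, 0.0, -0.9]
grip_width: -0.0001
grip_force: 0.0
```

```bash
python3 look.py 3 side; cat > tip.py <<'E'
from h import *
import sys
p,d,K,T=load(sys.argv[1]); x,y=float(sys.argv[2]),float(sys.argv[3]); C=cloud(p,d,K,T)
k=(abs(C[...,0]-x)<.025)&(abs(C[...,1]-y)<.025)&(C[...,2]>.012)&(C[...,2]<.2)&(p.max(-1)<110)&(p.max(-1)-p.min(-1)<40)
q=C[k]; v,u=np.nonzero(k); print(len(q),q[np.argsort(q[:,2])[:4]].round(3).tolist(),q.min(0),q.max(0))
E
python3 tip.py side3 .6146 .1426
```

```text
5.425 [0.612  0.1427 0.021 ] [-0.137  0.991  0.    -0.003] [-0.36  0.02 -0.89] -0.00011717800684482051
285 [[0.607, 0.136, 0.046], [0.604, 0.142, 0.047], [0.605, 0.147, 0.048], [0.605, 0.129, 0.049]] [0.58963273 0.11768574 0.04585627] [0.62441823 0.15409738 0.19743822]
```

Call:
arm_command:
  deltas: [-1, 0, 0, 0.008, 0, -1, 0.01, 0.0022, 0, 0, -1, 0.01, 0.0022, 0, 0, -1, 0.01, 0.0022, 0, 0, -1, 0.0109, 0.0016, 0, 0, -1, 0.0109, 0.0016, 0, 0, -1, 0.0109, 0.0016, 0, 0, -1, 0.0082, -0.0008, 0, 0, -1, 0.0082, -0.0008, 0, 0, -1, 0.007, -0.0008, 0, 0, -1, 0.005, -0.0008, 0, 0, -1, 0, 0, 0, 0]

```text
time: 6.98
position: [0.5248, 0.126, 0.0151]
tool_rot: [-0.137, 0.991, 0.0, -0.001]
ft_force: [-0.7, 0.0, -0.1]
grip_width: 0.0003
grip_force: 0.0
```

```bash
python3 look.py 4 scene side wrist; python3 - <<'E'
from h import *
for n in("scene4","side4","wrist4"):
    p,d,K,T=load(n)
    for c,z in(("red",.09),("yellow",.09),("blue",.06),("green",.006)):
        for m,ce,a in blobs(p,c,15):
            q=ray(K,T,*ce,z)
            if np.hypot(q[0]-.58,q[1])<.2: print(n,c,ce.round(),a,q.round(4),(np.degrees(np.arctan2(q[1]-.006,q[0]-.584))%360).round(1))
E
```

```text
6.975 [0.5248 0.126  0.0151] [-0.137  0.991  0.    -0.001] [-0.65  0.04 -0.14] 0.0002706609931883426
scene4 red [255. 204.] 138 [0.521  0.0189 0.09  ] 168.4
scene4 yellow [295. 204.] 128 [0.5973 0.0719 0.09  ] 78.6
scene4 blue [221. 231.] 162 [ 0.4896 -0.0746  0.06  ] 220.5
scene4 blue [328. 233.] 163 [0.6957 0.0668 0.06  ] 28.6
scene4 blue [253. 238.] 162 [ 0.563  -0.0464  0.06  ] 248.1
scene4 blue [273. 281.] 108 [ 0.6633 -0.1069  0.06  ] 305.1
scene4 green [230. 208.] 105 [0.4362 0.0175 0.006 ] 175.6
side4 red [339. 200.] 78 [ 0.7201 -0.0134  0.09  ] 351.9
side4 red [278. 222.] 105 [0.514 0.011 0.09 ] 175.9
side4 yellow [287. 205.] 43 [0.588  0.0598 0.09  ] 85.7
side4 yellow [338. 206.] 61 [ 0.6962 -0.0337  0.09  ] 340.5
side4 blue [308. 206.] 45 [0.668  0.0558 0.06  ] 30.7
side4 blue [253. 222.] 149 [0.4936 0.0891 0.06  ] 137.4
side4 blue [313. 228.] 121 [ 0.5982 -0.0346  0.06  ] 289.2
side4 blue [345. 237.] 166 [ 0.634  -0.1186  0.06  ] 291.9
side4 blue [287. 259.] 99 [ 0.4579 -0.0888  0.06  ] 216.9
side4 green [253. 259.] 84 [0.4355 0.0158 0.006 ] 176.2
wrist4 red [ 19. 239.] 2838 [0.5174 0.0287 0.09  ] 161.2
wrist4 blue [264. 235.] 3597 [0.5046 0.1118 0.06  ] 126.9
wrist4 green [130.  12.] 710 [0.4272 0.0186 0.006 ] 175.4
wrist4 green [121.  51.] 2813 [0.4465 0.0168 0.006 ] 175.5
```

View pics/wrist4.png

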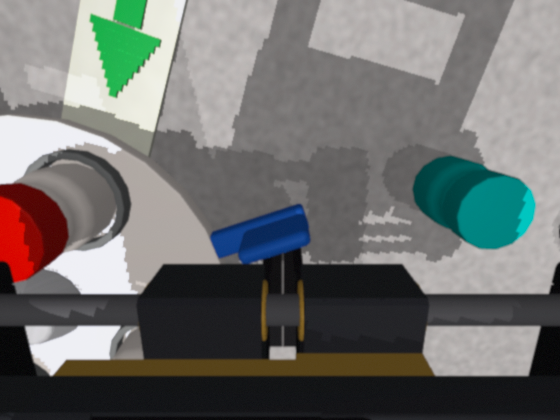

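The wrist view shows the finger behind the tab at (264,235) and the arrow tip at (115,97). Red stands at 168.5° against the arrow's 175.5°, so about 7° more.

Call:
arm_command:
  deltas: [-1, 0.0045, -0.001, 0, 0, -1, 0.0045, -0.001, 0, 0, -1, 0.0045, -0.001, 0, 0, -1, 0.003, -0.001, 0, 0, -1, 0, 0, 0, 0, -1, -0.006, 0.001, 0, 0, -1, -0.006, 0.001, 0, 0, -1, 0, 0, -0.02, 0, -1, 0, 0, -0.03, 0, -1, 0, 0, -0.03, 0, -1, 0, 0, -0.03, 0]

```text
time: 8.5
position: [0.5221, 0.1233, 0.1262]
tool_rot: [-0.137, 0.991, 0.0, -0.0]
ft_force: [-0.1, 0.4, -0.3]
grip_width: 0.0001
grip_force: 0.0
```

```bash
python3 look.py 5 scene wrist side; python3 - <<'E'
from h import *
for n in("scene5","wrist5","side5"):
    p,d,K,T=load(n); C=cloud(p,d,K,T)
    for c,z in(("red",.09),("yellow",.09),("green",.006),("green",.023)):
        for m,ce,a in blobs(p,c,15):
            q=ray(K,T,*ce,z)
            if np.hypot(q[0]-.58,q[1])<.2 or z==.023: print(n,c,ce.round(),a,q.round(4),(np.degrees(np.arctan2(q[1]-.006,q[0]-.584))%360).round(1),np.median(C[m],0).round(4))
E
```

```text
8.5 [0.5221 0.1233 0.1262] [-0.137  0.991  0.    -0.   ] [-0.11  0.37 -0.31] 9.017066941082455e-05
scene5 red [253. 205.] 142 [0.519  0.0108 0.09  ] 175.8 [0.52   0.0096 0.0913]
scene5 yellow [292. 202.] 133 [0.5888 0.073  0.09  ] 85.9 [0.5891 0.0723 0.0912]
scene5 green [230. 208.] 104 [0.4362 0.0176 0.006 ] 175.5 [0.4392 0.0168 0.0075]
scene5 green [303. 142.] 101 [0.4667 0.3084 0.023 ] 111.2 [0.4696 0.3069 0.023 ]
scene5 green [230. 208.] 104 [0.4451 0.009  0.023 ] 178.8 [0.4392 0.0168 0.0075]
wrist5 red [123. 170.] 2071 [0.5179 0.0122 0.09  ] 174.6 [0.5177 0.0124 0.0905]
wrist5 green [189.  56.] 1722 [0.4344 0.0176 0.006 ] 175.6 [0.4377 0.0177 0.0065]
wrist5 green [189.  56.] 1722 [0.4351 0.0222 0.023 ] 173.8 [0.4377 0.0177 0.0065]
wrist5 green [507. 188.] 1520 [0.4639 0.3079 0.023 ] 111.7 [0.4639 0.3088 0.0221]
side5 red [339. 200.] 80 [ 0.7203 -0.013   0.09  ] 352.1 [0.8019 0.055  0.0299]
side5 red [279. 224.] 105 [0.5132 0.0032 0.09  ] 182.3 [0.5148 0.0049 0.0882]
side5 yellow [340. 190.] 246 [0.7692 0.0271 0.09  ] 6.5 [0.8023 0.055  0.0659]
side5 yellow [284. 204.] 39 [0.5864 0.0703 0.09  ] 87.9 [0.5894 0.0725 0.0887]
side5 yellow [339. 206.] 63 [ 0.6968 -0.0341  0.09  ] 340.4 [0.8042 0.0533 0.0087]
side5 green [253. 259.] 85 [0.4351 0.0159 0.006 ] 176.2 [0.438  0.0162 0.0052]
side5 green [202. 207.] 71 [0.4593 0.3008 0.023 ] 112.9 [0.4619 0.3054 0.0204]
side5 green [253. 259.] 85 [ 0.4222 -0.0015  0.023 ] 182.7 [0.438  0.0162 0.0052]
```

View pics/wrist5.png

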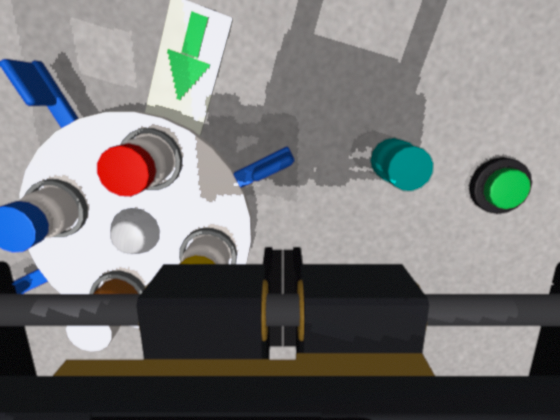

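Red is at about 175° and the arrow at 175.6°, so the bottle is in place with the carousel at rest. The syrup bottle stands close behind the button, so I'll roll the gripper 86° to keep its long body clear, and move over the button.

Call:
arm_command:
  deltas: [-1, 0.001, 0.0385, 0, 0, -1, 0.001, 0.0385, 0, 0, -1, 0.001, 0.0385, 0, 0, -1, 0.001, 0.0385, 0, 0, -1, 0.001, 0.0385, 0, 0, -1, 0, 0, 0, 0]

```text
time: 9.4
position: [0.4631, 0.3089, 0.1237]
tool_rot: [-0.139, 0.99, -0.0, -0.001]
ft_force: [0.7, -0.7, -0.3]
grip_width: 0.0006
grip_force: 0.0
```

Call:
arm_command:
  deltas: [-1, 0, 0, 0, -0.15, -1, 0, 0, 0, -0.15, -1, 0, 0, 0, -0.15, -1, 0, 0, 0, -0.15, -1, 0, 0, 0, -0.15, -1, 0, 0, 0, -0.15, -1, 0, 0, 0, -0.15, -1, 0, 0, 0, -0.15, -1, 0, 0, 0, -0.15, -1, 0, 0, 0, -0.15, -1, 0, 0, 0, 0]

```text
time: 10.78
position: [0.4562, 0.3219, 0.1229]
tool_rot: [0.766, -0.642, 0.016, 0.008]
ft_force: [0.0, 0.1, -0.9]
grip_width: 0.0008
grip_force: 0.0
```

```bash
python3 look.py 6 side; python3 tip.py side6 .4655 .3075
```

```text
10.775 [0.4562 0.3219 0.1229] [ 0.766 -0.642  0.016  0.008] [ 0.    0.05 -0.93] 0.0008155636448074286
182 [[0.456, 0.295, 0.012], [0.458, 0.293, 0.012], [0.474, 0.295, 0.012], [0.484, 0.294, 0.012]] [0.440679   0.28855004 0.01214993] [0.48538683 0.33125496 0.19994933]
```

View pics/side6.png

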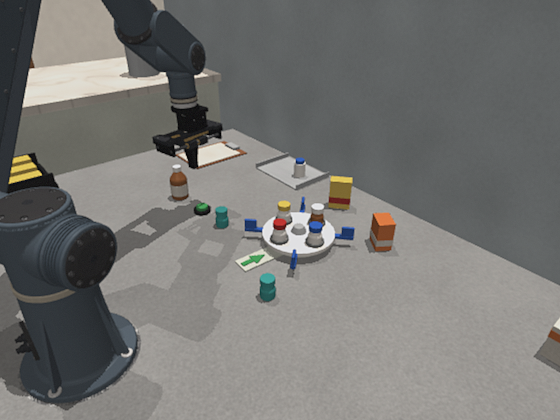

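Call:
arm_command:
  deltas: [-1, 0.016, -0.0065, 0, 0, -1, 0, 0, 0, 0, -1, 0, 0, 0, 0]

```text
time: 11.2
position: [0.4645, 0.3113, 0.1241]
tool_rot: [0.763, -0.646, 0.021, 0.009]
ft_force: [-0.8, 0.3, 0.4]
grip_width: 0.0005
grip_force: 0.0
```

```bash
python3 look.py 7 side; python3 - <<'E'
from h import *
from rig import status
print(status.get_obs()["q"].round(3))
p,d,K,T=load("side7"); C=cloud(p,d,K,T)
k=(abs(C[...,0]-.4655)<.06)&(abs(C[...,1]-.3075)<.06)&(C[...,2]>.07)&(C[...,2]<.3)
q=C[k]
for z in np.arange(.07,.3,.015):
    s=q[(q[:,2]>=z)&(q[:,2]<z+.015)]
    if len(s): print(round(z,3),len(s),s.min(0).round(3),s.max(0).round(3),s.mean(0).round(3))
E
```

```text
11.2 [0.4645 0.3113 0.1241] [ 0.763 -0.646  0.021  0.009] [-0.79  0.29  0.43] 0.0005065690590645543
[ 0.419  0.54   1.666 -0.058  0.934 -2.854]
0.145 35 [0.455 0.297 0.148] [0.476 0.32  0.16 ] [0.463 0.305 0.154]
0.16 46 [0.453 0.296 0.16 ] [0.476 0.32  0.175] [0.463 0.305 0.168]
0.175 51 [0.451 0.295 0.175] [0.479 0.32  0.189] [0.462 0.305 0.183]
0.19 69 [0.445 0.298 0.19 ] [0.483 0.32  0.205] [0.462 0.305 0.197]
0.205 27 [0.433 0.295 0.205] [0.482 0.316 0.219] [0.458 0.302 0.21 ]
0.22 131 [0.408 0.267 0.221] [0.522 0.332 0.235] [0.455 0.285 0.23 ]
0.235 218 [0.407 0.27  0.235] [0.525 0.333 0.25 ] [0.462 0.289 0.242]
0.25 264 [0.406 0.276 0.25 ] [0.525 0.337 0.265] [0.455 0.301 0.258]
0.265 164 [0.441 0.285 0.265] [0.517 0.336 0.28 ] [0.47  0.301 0.272]
0.28 174 [0.442 0.286 0.28 ] [0.517 0.334 0.295] [0.47  0.303 0.288]
0.295 48 [0.443 0.288 0.295] [0.514 0.333 0.3  ] [0.47  0.304 0.298]
```

Joint 6 is at its range limit, so I'll roll back 0.3 rad.

Call:
arm_command:
  deltas: [-1, 0, 0, 0, 0.15, -1, 0, 0, 0, 0.15, -1, 0, 0, 0, 0, -1, 0, 0, 0, 0]

```text
time: 11.75
position: [0.4641, 0.3119, 0.1242]
tool_rot: [-0.659, 0.752, -0.023, -0.005]
ft_force: [-0.4, -0.2, -0.1]
grip_width: 0.0007
grip_force: 0.0
```

```bash
python3 -c "
from rig import status
o=status.get_obs();print(o['q'].round(3),o['position'].round(4),o['tool_rot'].round(4),o['ft_force'].round(2))"
```

```text
[ 0.42   0.54   1.666 -0.058  0.934 -2.556] [0.4641 0.3119 0.1242] [-0.659   0.7518 -0.0226 -0.0055] [-0.44 -0.2  -0.1 ]
```

The remaining tilt of about 2.7° makes the descent drift onto the button's centre, at about (0.467, 0.307), so I'll descend.

Call:
arm_command:
  deltas: [-1, 0, 0, 0.025, 0, -1, 0, 0, 0.035, 0, -1, 0, 0, 0.035, 0, -1, 0, 0, 0.018, 0, -1, 0, 0, 0, 0, -1, 0, 0, 0, 0]

```text
time: 12.5
position: [0.4674, 0.3077, 0.0122]
tool_rot: [-0.658, 0.752, -0.023, -0.005]
ft_force: [0.3, -0.1, 0.6]
grip_width: 0.0003
grip_force: 0.0
```

```bash
python3 look.py 8 side; python3 - <<'E'
from h import *
p,d,K,T=load("side8"); C=cloud(p,d,K,T)
k=(abs(C[...,0]-.4655)<.04)&(abs(C[...,1]-.3075)<.04)&(C[...,2]>.01)&(C[...,2]<.1)
q=C[k]
for z in np.arange(.01,.1,.01):
    s=q[(q[:,2]>=z)&(q[:,2]<z+.01)]
    if len(s): print(round(z,3),len(s),s.min(0).round(3),s.max(0).round(3),s.mean(0).round(3))
cv2.imwrite("pics/c8.png",cv2.resize(p[140:260,150:310,::-1],(640,480),interpolation=cv2.INTER_CUBIC))
E
```

```text
12.5 [0.4674 0.3077 0.0122] [-0.658  0.752 -0.023 -0.005] [ 0.29 -0.08  0.58] 0.00032505210978614555
0.01 82 [0.44  0.283 0.01 ] [0.49  0.331 0.02 ] [0.461 0.302 0.014]
0.02 37 [0.448 0.293 0.02 ] [0.479 0.324 0.025] [0.464 0.308 0.021]
0.03 6 [0.461 0.295 0.035] [0.473 0.3   0.039] [0.468 0.298 0.038]
0.04 25 [0.457 0.295 0.04 ] [0.476 0.321 0.05 ] [0.465 0.301 0.045]
0.05 23 [0.457 0.293 0.05 ] [0.476 0.319 0.059] [0.465 0.3   0.055]
0.06 26 [0.455 0.293 0.06 ] [0.475 0.318 0.069] [0.464 0.3   0.065]
0.07 29 [0.454 0.294 0.07 ] [0.478 0.315 0.08 ] [0.465 0.3   0.075]
0.08 38 [0.451 0.293 0.08 ] [0.48  0.319 0.09 ] [0.465 0.302 0.085]
0.09 21 [0.448 0.295 0.09 ] [0.482 0.302 0.099] [0.466 0.298 0.094]
```

View pics/c8.png

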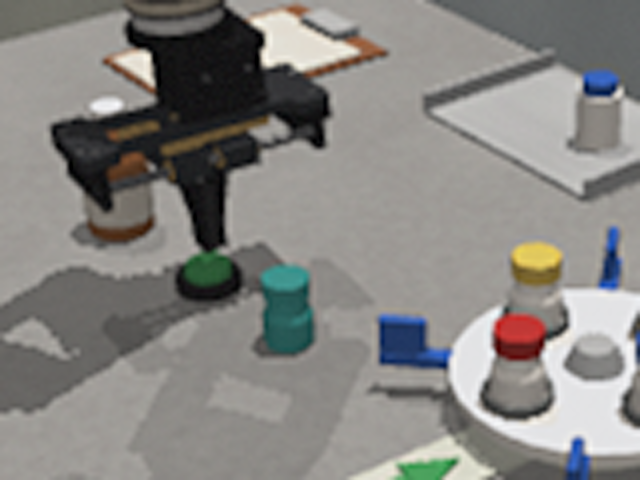

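The fingertips are over the middle of the button at z≈0.037, about 15 mm above its top, and the syrup bottle is clear behind. I'll press in small steps.

Call:
arm_command:
  deltas: [-1, 0, 0, 0.006, 0, -1, 0, 0, 0.005, 0, -1, 0, 0, 0.004, 0, -1, 0, 0, 0.002, 0, -1, 0, 0, 0, 0]

```text
time: 13.18
position: [0.4668, 0.3066, -0.0057]
tool_rot: [-0.658, 0.753, -0.023, -0.005]
ft_force: [-0.8, -0.3, 2.6]
grip_width: 0.0003
grip_force: 1.6
```

Call:
arm_command:
  deltas: [-1, 0, 0, 0.002, 0, -1, 0, 0, 0.002, 0, -1, 0, 0, 0, 0]

```text
time: 13.55
position: [0.4669, 0.3067, -0.0087]
tool_rot: [-0.658, 0.753, -0.023, -0.005]
ft_force: [-2.0, 2.1, 10.0]
grip_width: 0.0002
grip_force: 5.1
```

The force is 10 N, above the 5 N that fully down takes, so the button has bottomed. I'll hold, then back off straight up.

Call:
arm_command:
  deltas: [-1, 0, 0, 0.001, 0, -1, 0, 0, 0, 0]

```text
time: 13.8
position: [0.4669, 0.3067, -0.0089]
tool_rot: [-0.658, 0.753, -0.023, -0.005]
ft_force: [-4.0, 0.7, 16.7]
grip_width: 0.0009
grip_force: 8.0
```

Call:
arm_command:
  deltas: [-1, 0, 0, -0.01, 0, -1, 0, 0, -0.03, 0, -1, 0, 0, -0.04, 0, -1, 0, 0, -0.04, 0, -1, 0, 0, -0.03, 0, -1, 0, 0, 0, 0, -1, 0, 0, 0, 0]

```text
time: 14.68
position: [0.463, 0.312, 0.1382]
tool_rot: [-0.658, 0.753, -0.022, -0.006]
ft_force: [0.7, 0.1, -1.4]
grip_width: 0.0006
grip_force: 0.0
```

```bash
python3 look.py 9 scene side; python3 - <<'E'
from h import *
for n in("scene9","side9"):
    p,d,K,T=load(n); C=cloud(p,d,K,T)
    for c in("red","yellow","green","orange"):
        for m,ce,a in blobs(p,c,15):
            q=np.median(C[m],0)
            if abs(q[1])<.35: print(n,c,ce.round(),a,q.round(4))
E
```

```text
14.675 [0.463  0.312  0.1382] [-0.658  0.753 -0.022 -0.006] [ 0.65  0.11 -1.35] 0.0006122232993247
scene9 red [253. 205.] 137 [0.5194 0.0097 0.091 ]
scene9 yellow [292. 202.] 131 [0.5903 0.0731 0.0914]
scene9 yellow [377. 252.] 428 [0.8171 0.0651 0.0962]
scene9 green [303. 141.] 92 [0.4661 0.3087 0.0229]
scene9 green [230. 208.] 105 [0.4394 0.017  0.0069]
scene9 orange [295. 314.] 619 [ 0.749  -0.1501  0.0862]
side9 red [339. 200.] 80 [0.801  0.0541 0.0295]
side9 red [279. 223.] 99 [0.5153 0.0053 0.0884]
side9 yellow [340. 187.] 296 [0.806  0.0568 0.0748]
side9 yellow [284. 204.] 44 [0.5886 0.0732 0.0885]
side9 yellow [339. 206.] 62 [0.8024 0.0543 0.0094]
side9 green [201. 207.] 71 [0.4621 0.3048 0.0198]
side9 green [253. 259.] 86 [0.4389 0.0169 0.005 ]
side9 orange [384. 219.] 203 [ 0.7469 -0.1509  0.0837]
side9 orange [385. 249.] 15 [ 0.7338 -0.1782  0.0068]
```

The bottle is still at the arrow, the button is back up and the cartons haven't moved.

```bash
python3 -c "
from rig import order
print(order.hand_in())"
```

```text
the job is handed in; nothing more can be done
None
```

The job is handed in, verdict not shown: the red-capped bottle rests at the green arrow, the confirm button was pressed to its stop (over 10 N) and is back up, and the arm is clear; joint 6 briefly read -2.854 against its -2.85 limit before I rolled it back.

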